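Free a stop bar, slide it against the block and jam it with the thumb wedge

ROBOT

A 7-joint arm with a two-finger parallel gripper is mounted at the origin on a cart in front of the work surface, level with it; the furniture and walls round the work are solid. World frame = base frame: x ahead of the robot, y to its left, z up, the work surface at z = 0. Lengths are in m, angles in rad, forces in N, time in s.
With the tool pointing down it reaches from about 0.4 to 0.85 m from the base axis. Payload 10.4 kg.
Tool frame: the origin (TCP) lies at the very end of the fingers, on their centre line; the grasp point (between the pads) lies 19 mm behind it (manip.grip_point_offset is the z of the grasp point in the tool frame, in m); z points along the fingers, y is the direction in which the jaws open and shut (so a half turn about z gives the same grasp; the last joint's range is limited). The gripper opens to 85 mm and grips with 20 to 120 N. Pads are 22 mm wide; open, the fingers measure 114 mm over their backs; the gripper's body (76 mm by 85 mm) begins 54 mm behind the grasp point. The pads swing forward as they close: fully open they stand 13 mm farther back than shut.
Start: joints at [1.184, 0.332, -0.065, 1.46, 0.022, 1.35, -0.088], TCP at [0.222, -0.584, 0.231] pointing down, gripper open.
Joint ranges: [-2.6, 2.6], [-0.5, 2.12], [-1.47, 1.34], [0.16, 2.42], [-1.27, 4.41], [0.06, 2.06], [-2.6, 2.6]. Speed limits (rad/s): [2.22, 2.22, 2.79, 2.79, 3.14, 3.14, 3.14].

INTERFACE

Orientations are given as a unit quaternion [x, y, z, w].
In Python, from workcell import manip, camera, get_calibration, hand_in gives the robot as it stands.
- The arm moves only by the shell command python3 -m pendant 'ROWS' [FORCE]. ROWS is JSON, a list of rows, each a list of 5 numbers: the shift along the tool's x, y, z in units of 40 mm (1.0 is 40 mm), then the turn about the tool's z in units of 6 degrees (1.0 is 6 degrees), then the closure, from 0 (fully open) to 1 (shut). A call has 1 to 5 rows; each row is the pose to reach, as a shift and turn from the pose commanded when the call began, along the tool's axes at that moment; what a row does not reach only later rows make up. A row lasts 1/8 s, in which the tool goes at most 62.5 mm and 10.7 degrees, less where a joint would pass 70% of its speed; a pose out of reach is approached as far as the arm can. A call with a gripper value outside its range is refused whole. The fingers move at their own pace and stop on an object; FORCE is the grip in N (left out, the last holds). Time passes only in rows, so rows that repeat a pose let the fingers close. It gives the time, the measured TCP pose, the force and the opening at its end, in the units of the state.
- manip.get_obs(): the state, without advancing time (a new reading comes with each control period).
- camera(name): name is "side" or "top"; returns (picture, depth): 400x640x3 uint8, red, green, blue; 400x640 float32, m along the optical axis (not along the pixel's ray), 0 where there is no reading.
- get_calibration(name): a dict with "vfov" (degrees; the focal length in pixels is half the picture's height over the tangent of half this angle, whatever the lens; pixels are square), "cx", "cy" (the principal point, pixels), "position" and "rotation" of the camera in the world. Camera axes: x right, y down, z forward; pixel columns grow to the right and rows downward; lengths in m; the calibration is good to about 2 mm. A picture is of the moment at which its call begins. get_calibration takes no time and is no camera call.
- hand_in(): hands the job in, once; it reports no verdict.
The state is a dict: "clock": time; "joint_pos": joint angles; "joint_velocities": joint speeds; "tau": joint torques, N m; "position": TCP position; "ee_rot": TCP orientation; "ft_force": force on the tool from outside, world axes, zero at the start; "torque": the same for the moment, N m; "grip_width": opening from 0.0 (shut) to 1.0 (fully open).
Only numpy, scipy, OpenCV 4.12 (cv2) and the standard library are available. Lean on these libraries where they do the work, as an engineer would, in place of code of your own. Each camera call takes 0.05 s, during which the arm holds its last target.

TASK

Clamp the steel block in the small workholding fixture. First pull up the red T-handle of the sprung index plunger, twist it a quarter turn and let it settle into its rest notch so that it stays up; then push the sliding bar by its blue tab until the block is snug against the grey fence; then slide the brass thumb wedge along its ramp until it jams the bar fast, and let go. Leave the other things on the desk where they are.

Things in the scene. Friction and masses are not known exactly. Their poses are not given: they have to be found in the camera images.
- fixture: Fixed fixture on an aluminium base plate 230 x 86 x 12 mm. Origin on the desk top under its middle; x = direction in which the bar slides to clamp (blue tab towards grey fence), y to the left of that, z up. Grey bridge over the bar (x -40 to -12 mm, y within 24 mm, top z = 44 mm) carries the plunger at x = -26 mm, y = 0. Ramp block on the -y side: x -104 to -46 mm, top z = 30 mm.
- fence_face (a point): Middle of the grey fence's inner face, at fixture x = +105 mm, 25 mm above the desk; the fence is 80 mm wide, its top 38 mm above the desk. Low rails 8 mm high run along both sides of the block. Same axes as the fixture.
- bar: Dark steel sliding bar, 20 mm wide, top at z = 32 mm, running through the bridge, with a 44 mm wide nose at its fence end and an upright blue push tab at its tail. Origin: at the fixture's origin while the bar is parked, same axes as the fixture, and it moves with the bar.
- bar_push (a point): Centre of the rear face of the blue push tab (the face looking away from the fence, to fixture -x); tab 10 mm thick along x, 26 mm wide, from z = 28 mm to 62 mm; this point is 47 mm above the desk. Same axes as the fixture. Push it along fixture +x.
- bar_slide (a joint): Travel of the bar along fixture +x, m. 0 parked (held there by the plunger's pin with 1 mm play), 0.034 when the block is snug between nose and fence. Sliding takes about 3 N, and 6 to 9 N with the block.
- wedge: Brass thumb wedge beside the bar on its -y side, 52 mm long, 18 mm high, lying between ramp block and bar, with an upright brass thumb tab at its thick rear end. Same axes as the fixture.
- wedge_push (a point): Centre of the rear face of the wedge's thumb tab (looking to fixture -x); tab 10 mm thick, 26 mm wide (along y), from z = 29 mm to 63 mm; this point is 48 mm above the desk and about 36 to 40 mm to the -y side of the bar's middle line. Same axes as the fixture.
- wedge_slide (a joint): Travel of the wedge along its ramp, m: the direction is fixture +x turned 9 degrees towards +y. 0 fully withdrawn, starts between 0 and 0.012; slides with about 2.5 N; its face meets the bar at 0.034 and resistance then rises steeply within a millimetre or two. A firm push of 12 to 20 N jams it and it stays jammed when released.
- plunger: Index plunger: upright steel pin through the bridge with a cross pin and, at its top, a red T-handle. Its origin is on its axis, 50.5 mm above the desk when down.
- plunger_grip (a point): Centre of the red T-handle, on the plunger axis, 87 mm above the desk when down. The handle is 34 mm long along this frame's x axis (which turns with it), 11 mm thick along y, 17 mm high. When down, its x axis is along the fixture's x axis. The sleeve below it is 25 mm across with its top 59.5 mm above the desk, and leaves 19 mm free below the handle.
- plunger_lift (a joint): Lift of the plunger, m. 0 down (pin in the bar's hole), about 0.0055 standing in its rest notch (pin clear of the bar), must be raised above 0.009 to turn, stop at 0.014. A spring pulls it down with 4 N at 0, 6.5 N at the top.
- plunger_turn (a joint): Turn of the plunger about the vertical, rad, counter-clockwise positive. 0 when down, can turn only while lifted; +1.57 or -1.57 is over the rest notch (either way serves; stops at 1.62). The notch takes the cross pin if it is within 0.2 rad.
- block_center (a point): Centre of the loose steel block to be clamped, 63 x 63 x 20 mm, 0.6 kg, lying flat on the base plate (its centre 22 mm above the desk) between nose and fence, 6 to 20 mm short of the fence at the start; at fixture x = 73.5 mm when it touches the fence.
- screwdriver: Bystander: screwdriver with orange grip, 150 mm long, left of the fixture.
- loupe: Bystander: folding loupe 24 x 36 x 17 mm, left of the fixture's tail.
- findings_tin: Bystander: gold coloured round tin 60 mm across, 27 mm high.
- brass_brush: Bystander: wooden brass brush 180 mm long.
- pliers: Bystander: black handled pliers 149 mm long.

How it is judged:
By the outcome, as a careful person would: the job done as asked, in the order asked, and still so for the second after the job is handed in, with the robot touching nothing.
It also fails if it takes over 62 s, if anything falls off the work surface, if the arm or the gripper's body presses on something with over 40 N, if the wrist force passes 120 N, or if a joint passes its speed limit or range.

## Working session

There is one attempt and no reset: what is moved stays moved. The work goes in short steps, Python scripts to look and compute and a shell command to move; the robot and the scene stay as the last step left them, time stands still between calls to the robot, and variables do not carry over. Pictures are saved under pics/ and viewed, and the job is handed in when it is done.

```bash
ls; mkdir -p pics; python3 - <<'E'
from workcell import manip,camera,get_calibration
import cv2,numpy as np
o=manip.get_obs();print({k:np.round(v,3) for k,v in o.items()}, manip.grip_point_offset)
for n in("side","top"):
    p,d=camera(n);cv2.imwrite(f"pics/{n}0.png",p[:,:,::-1]);np.save(f"pics/{n}0.npy",d);print(n,get_calibration(n))
E
```

```text
pics
{'clock': np.float64(0.0), 'joint_pos': array([ 1.184,  0.333, -0.065,  1.461,  0.022,  1.35 , -0.088]), 'joint_velocities': array([ 0.001, -0.   , -0.001,  0.   ,  0.001,  0.   , -0.   ]), 'tau': array([-0.0000e+00, -6.2546e+01,  4.9000e-02, -3.9161e+01,  1.6000e-02,
        1.0000e-02, -0.0000e+00]), 'position': array([ 0.222, -0.584,  0.231]), 'ee_rot': array([ 0.983,  0.181, -0.   , -0.001]), 'ft_force': array([-0.168,  0.967, -0.817]), 'torque': array([ 0.009,  0.022, -0.03 ]), 'grip_width': np.float64(1.003)} -0.0187
side {'vfov': 45.786433911192745, 'cx': 319.8587539076288, 'cy': 197.41810522457988, 'position': array([ 0.41212017, -0.60352176,  0.66575104]), 'rotation': array([ 0.90572019, -0.10015502,  0.04064566, -0.4098632 ])}
top {'vfov': 44.90626931878439, 'cx': 322.47175594399897, 'cy': 194.30118453563264, 'position': array([0.4383808 , 0.05577066, 1.12947393]), 'rotation': array([ 0.70897865, -0.70306211,  0.0415518 , -0.0364197 ])}
```

View pics/side0.png

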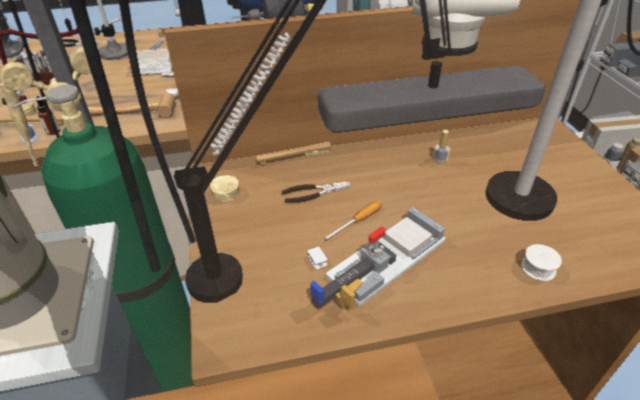

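View pics/top0.png

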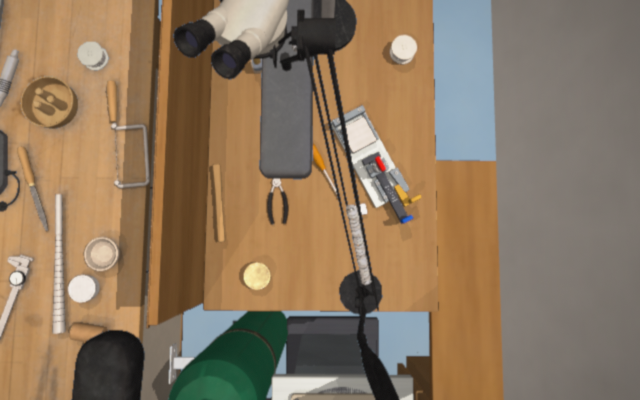

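```bash
cat > h.py <<'E'
import numpy as np,cv2
from scipy.spatial.transform import Rotation as R
from workcell import manip,camera,get_calibration
def K(n):
    c=get_calibration(n);return c,200/np.tan(np.radians(c['vfov']/2)),R.from_quat(c['rotation']).as_matrix()
def ray(n,u,v):
    c,f,r=K(n);return c['position'],r@np.array([(u-c['cx'])/f,(v-c['cy'])/f,1])
def onz(n,u,v,z):
    p,d=ray(n,u,v);return p+d*(z-p[2])/d[2]
def pts(n,d):
    c,f,r=K(n);v,u=np.mgrid[:400,:640]
    return np.stack([(u-c['cx'])/f*d,(v-c['cy'])/f*d,d],-1)@r.T+c['position']
def proj(n,P):
    c,f,r=K(n);q=(np.asarray(P)-c['position'])@r;return q[...,:2]/q[...,2:]*f+[c['cx'],c['cy']]
def tri(u1,u2):
    p,a=ray("side",*u1);q,b=ray("top",*u2)
    t=np.linalg.lstsq(np.stack([a,-b],1),q-p,rcond=None)[0]
    A=p+a*t[0];B=q+b*t[1];return (A+B)/2,np.linalg.norm(A-B)
def snap(n,tag):
    p,d=camera(n);np.save(f"pics/{n}{tag}.npy",d);cv2.imwrite(f"pics/{n}{tag}.png",p[:,:,::-1]);return p,d
def crop(n,tag,x0,y0,x1,y1,s):
    im=cv2.imread(f"pics/{n}{tag}.png")[y0:y1,x0:x1]
    cv2.imwrite(f"pics/{n}{tag}_c.png",cv2.resize(im,None,fx=s,fy=s,interpolation=cv2.INTER_CUBIC))
E
python3 - <<'E'
from h import *
crop("side",'0',290,190,460,320,4.5);crop("top",'0',300,90,450,230,4.2)
for n in("side","top"):
    im=cv2.imread(f"pics/{n}0.png");d=np.load(f"pics/{n}0.npy");P=pts(n,d)
    hsv=cv2.cvtColor(im,cv2.COLOR_BGR2HSV);roi=np.zeros(im.shape[:2],bool)
    if n=="side":roi[200:320,290:460]=1
    else: roi[90:230,330:450]=1
    for nm,lo,hi in(("red",(0,190,100),(5,255,255)),("red2",(174,190,100),(180,255,255)),("blue",(110,150,60),(130,255,255)),("brass",(17,150,120),(25,255,255))):
        m=cv2.inRange(hsv,lo,hi)>0;m&=roi
        if m.sum()<3: continue
        v,u=np.nonzero(m);q=P[m];q=q[d[m]>0]
        print(n,nm,m.sum(),u.mean().round(1),v.mean().round(1),u.min(),u.max(),v.min(),v.max(),np.median(q,0).round(3),q.min(0).round(3),q.max(0).round(3))
E
```

```text
side red 53 376.8 233.0 370 383 228 238 [ 0.62  -0.078  0.095] [ 0.607 -0.086  0.09 ] [ 0.633 -0.069  0.097]
side blue 55 317.2 287.9 312 322 283 299 [ 0.504 -0.144  0.062] [ 0.497 -0.152  0.039] [ 0.511 -0.132  0.064]
side brass 76 358.4 248.6 337 378 201 305 [0.631 0.05  0.02 ] [ 0.536 -0.172  0.014] [0.679 0.08  0.064]
top red 62 379.9 163.7 376 384 157 170 [ 0.621 -0.075  0.095] [ 0.607 -0.084  0.089] [ 0.636 -0.067  0.101]
top blue 20 406.3 218.6 401 411 216 222 [ 0.506 -0.139  0.061] [ 0.497 -0.148  0.035] [ 0.51  -0.127  0.065]
top brass 221 406.4 196.2 395 421 185 206 [ 0.555 -0.14   0.033] [ 0.535 -0.183 -0.004] [ 0.583 -0.118  0.068]
```

View pics/side0_c.png

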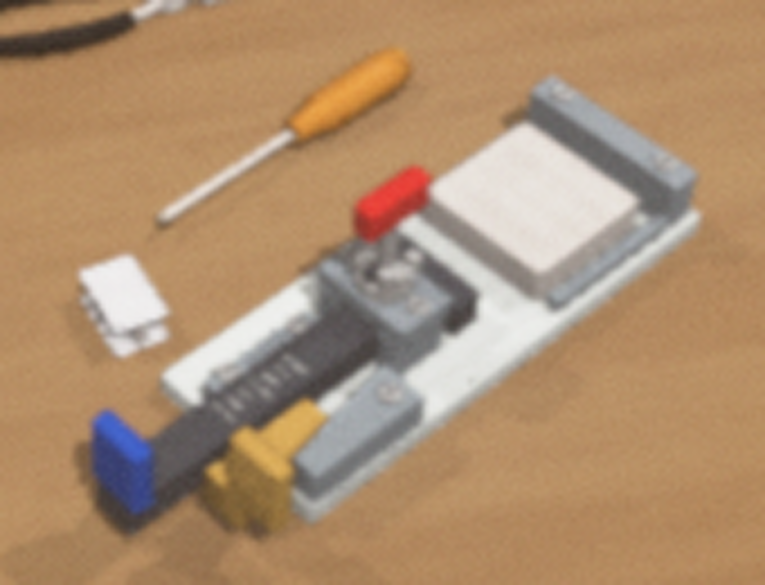

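View pics/top0_c.png

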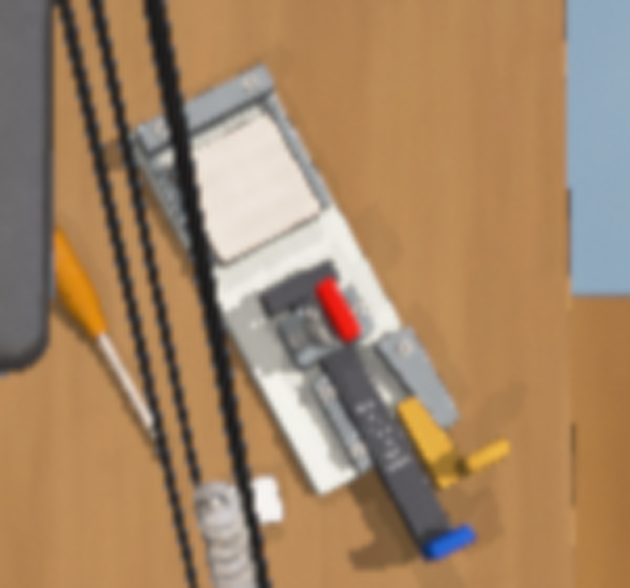

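```bash
python3 - <<'E'
from h import *
for n in("top","side"):
    d=np.load(f"pics/{n}0.npy");P=pts(n,d);m=(d>0)&(P[...,2]>0.12)&(P[...,0]>.3)&(P[...,0]<.95)&(P[...,1]>-.3)&(P[...,1]<.3)
    q=P[m]
    for x in np.arange(.3,.95,.05):
        s=q[(q[:,0]>=x)&(q[:,0]<x+.05)]
        if len(s):print(n,x.round(2),len(s),"y",np.percentile(s[:,1],[2,20,50,80,98]).round(3),"z",np.percentile(s[:,2],[0,5,50,95,100]).round(3))
# plate edges: light plate + fence: tri
d=np.load("pics/top0.npy");P=pts("top",d)
for (u,v,z) in [(300+145/4.2,90+150/4.2,.038),(300+262/4.2,90+62/4.2,.038),(300+320/4.2,90+495/4.2,.012)]:
    print(onz("top",u,v,z).round(3))
for (u,v,z) in [(290+532/4.5,190+88/4.5,.038),(290+695/4.5,190+180/4.5,.038),(290+165/4.5,190+382/4.5,.012),(290+300/4.5,190+505/4.5,.012),(290+700/4.5,190+215/4.5,.012)]:
    print('s',onz("side",u,v,z).round(4))
E
```

```text
top 0.3 4984 y [-0.039  0.003  0.232  0.256  0.272] z [0.145 0.231 0.681 0.735 0.781]
top 0.35 2465 y [-0.04  -0.013 -0.008  0.236  0.26 ] z [0.12  0.265 0.97  0.992 0.999]
top 0.4 25526 y [-0.02  -0.019 -0.015 -0.009 -0.005] z [0.273 0.969 0.994 1.012 1.016]
top 0.45 25621 y [-0.021 -0.019 -0.015 -0.009 -0.005] z [0.335 0.968 0.997 1.015 1.02 ]
top 0.5 5712 y [-0.02  -0.016 -0.011 -0.006  0.029] z [0.395 0.467 0.983 1.007 1.016]
top 0.55 1540 y [0.016 0.033 0.09  0.136 0.164] z [0.204 0.227 0.246 0.553 0.567]
top 0.6 2291 y [0.032 0.052 0.086 0.135 0.165] z [0.206 0.24  0.246 0.619 0.64 ]
top 0.65 3164 y [0.043 0.059 0.08  0.136 0.195] z [0.215 0.242 0.572 0.64  0.643]
top 0.7 3264 y [0.075 0.11  0.167 0.225 0.267] z [0.225 0.242 0.427 0.461 0.504]
top 0.75 3843 y [0.083 0.128 0.157 0.211 0.258] z [0.206 0.243 0.402 0.446 0.464]
top 0.8 1364 y [0.11  0.12  0.143 0.188 0.219] z [0.207 0.245 0.406 0.414 0.417]
top 0.85 353 y [0.073 0.083 0.107 0.117 0.122] z [0.224 0.24  0.245 0.248 0.357]
top 0.9 173 y [0.071 0.077 0.092 0.109 0.117] z [0.227 0.233 0.244 0.248 0.25 ]
side 0.3 3039 y 
[... 581 characters left out ...]
7]
side 0.65 1244 y [0.07  0.072 0.082 0.126 0.156] z [0.195 0.208 0.243 0.246 0.247]
side 0.7 1540 y [0.07  0.072 0.095 0.13  0.166] z [0.195 0.209 0.244 0.389 0.412]
side 0.75 2989 y [0.07  0.083 0.12  0.137 0.159] z [0.194 0.215 0.305 0.388 0.409]
side 0.8 2620 y [0.071 0.079 0.116 0.122 0.151] z [0.195 0.214 0.312 0.391 0.397]
side 0.85 1595 y [0.07  0.073 0.1   0.121 0.155] z [0.195 0.21  0.245 0.392 0.397]
side 0.9 1086 y [0.07  0.072 0.082 0.126 0.157] z [0.195 0.208 0.243 0.246 0.247]
[0.719 0.022 0.038]
[ 0.769 -0.043  0.038]
[ 0.532 -0.077  0.012]
s [0.7199 0.0207 0.038 ]
s [ 0.7657 -0.047   0.038 ]
s [ 0.5335 -0.0814  0.012 ]
s [ 0.5692 -0.1491  0.012 ]
s [ 0.7739 -0.0437  0.012 ]
```

```bash
python3 - <<'E'
from h import *
print([a for a in dir(manip) if a[0]!='_'])
Q=[]
for n in("side","top"):
    im=cv2.imread(f"pics/{n}0.png");d=np.load(f"pics/{n}0.npy");P=pts(n,d)
    hsv=cv2.cvtColor(im,cv2.COLOR_BGR2HSV)
    reg=(d>0)&(P[...,0]>.48)&(P[...,0]<.8)&(P[...,1]>-.2)&(P[...,1]<.05)
    desk=reg&(hsv[...,1]>90)&(hsv[...,0]<16)&(abs(P[...,2])<.01)
    print(n,"desk z",np.median(P[desk][:,2]),P[desk][:,2].std())
    m=reg&(hsv[...,1]<60)&(P[...,2]>.007)&(P[...,2]<.05)
    m=m.astype(np.uint8);k,l,st,_=cv2.connectedComponentsWithStats(m);i=1+np.argmax(st[1:,4]);q=P[l==i]
    r=cv2.minAreaRect((q[:,:2]*1000).astype(np.float32));print(n,"rect",r,len(q))
    m=reg&((hsv[...,0]<6)|(hsv[...,0]>174))&(hsv[...,1]>170)&(P[...,2]>.085);q=P[m]
    r=cv2.minAreaRect((q[:,:2]*1000).astype(np.float32));print(n,"red",r,q[:,2].max())
    # block top: z .032
    m=reg&(abs(P[...,2]-.032)<.004)&(hsv[...,2]>170)&(hsv[...,1]<60);m=m.astype(np.uint8)
    k,l,st,_=cv2.connectedComponentsWithStats(m);i=1+np.argmax(st[1:,4]);q=P[l==i]
    r=cv2.minAreaRect((q[:,:2]*1000).astype(np.float32));print(n,"block",r,len(q))
E
```

```text
['MotionError', 'get_obs', 'grip_point_offset']
side desk z -0.00014901487301538507 0.0011995645081252784
side rect ((625.78173828125, -73.62451171875), (290.08740234375, 87.59661865234375), 28.207075119018555) 4706
side red ((620.7056274414062, -77.57566833496094), (31.491687774658203, 9.513959884643555), 29.546899795532227) 0.09716511911717951
side block ((699.630126953125, -32.84591293334961), (64.51982879638672, 63.71062469482422), 29.36332130432129) 831
top desk z 0.00026291560367031064 0.0021393731005081348
top rect ((630.1876831054688, -71.4758071899414), (272.964599609375, 86.5816421508789), 28.148929595947266) 3134
top red ((621.7236938476562, -75.16358947753906), (31.651140213012695, 10.33377456665039), 24.671411514282227) 0.10108769563845477
top block ((700.3751220703125, -33.240020751953125), (63.62285614013672, 61.89535903930664), 28.576217651367188) 615
```

```bash
python3 -m pendant '[[1.4,-0.8,0,0,0],[2.8,-1.6,0,0,0],[4.2,-2.4,0,0,0],[5.6,-3.2,0,0,0],[7,-4,0,0,0]]'; python3 - <<'E'
from h import *
snap("side",1);print(manip.get_obs()['joint_pos'].round(3))
E
```

```text
clock: 0.72
position: [0.4217, -0.3409, 0.2312]
ee_rot: [0.984, 0.181, -0.0, 0.0]
ft_force: [1.1, -1.1, -0.6]
grip_width: 1.0
[ 0.831  0.165 -0.281  1.671  0.043  1.312 -0.654]
```

View pics/side1.png

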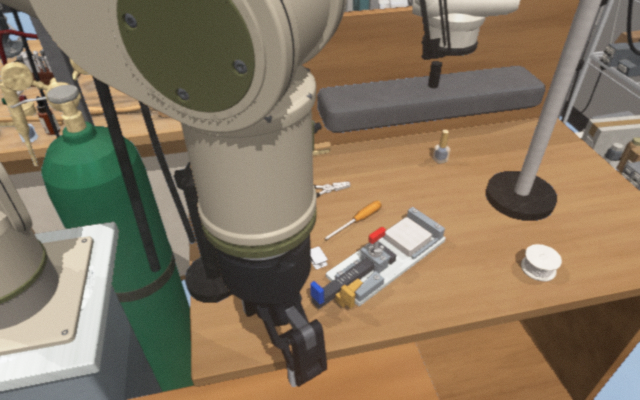

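```bash
python3 -m pendant '[[1.4,-0.7,0,0,0],[2.8,-1.4,0,0,0],[4.2,-2.1,0,0,0]]'; python3 - <<'E'
from h import *
snap("side",2);snap("top",2);print(manip.get_obs()['joint_pos'].round(3))
E
```

```text
clock: 1.15
position: [0.5485, -0.2035, 0.2312]
ee_rot: [0.984, 0.181, -0.0, 0.0]
ft_force: [0.9, -1.3, -0.1]
grip_width: 1.002
[ 0.596  0.273 -0.396  1.554  0.103  1.336 -1.008]
```

View pics/side2.png

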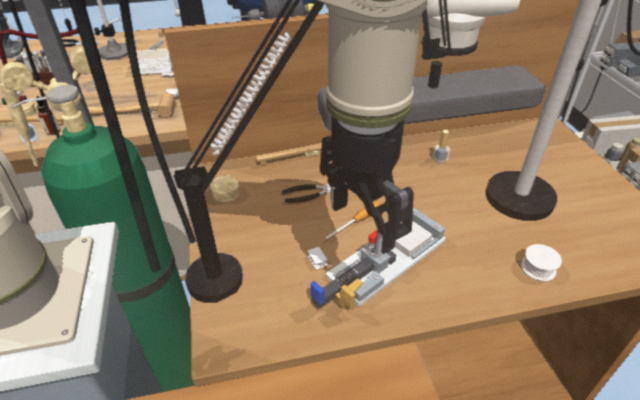

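View pics/top2.png

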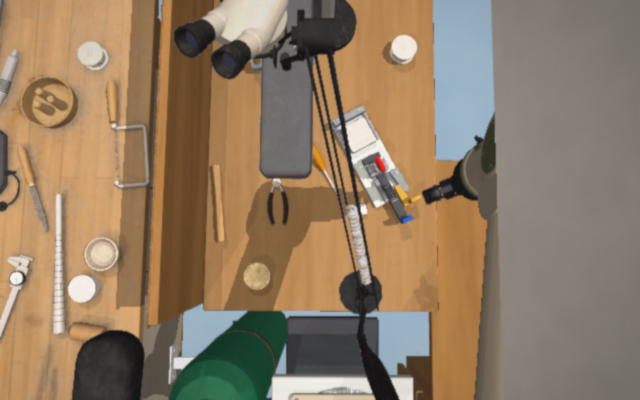

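```bash
python3 - <<'E'
from h import *
for t in(0,2):
    P=pts("top",np.load(f"pics/top{t}.npy"))
    for u,v in[(550,200),(510,200),(600,350),(520,350),(488,200),(470,180),(485,300)]:print(t,u,v,P[v,u].round(3))
P=pts("side",np.load("pics/side2.npy"))
for u,v in[(370,20),(335,60),(415,60),(370,100),(340,140),(400,140)]:print(P[v,u].round(3))
E
```

```text
0 550 200 [ 0.453 -0.013  0.988]
0 510 200 [ 0.454 -0.006  0.973]
0 600 350 [ 0.413 -0.017  1.002]
0 520 350 [ 0.407 -0.007  0.975]
0 488 200 [ 0.557 -0.353 -0.032]
0 470 180 [ 0.606 -0.311 -0.035]
0 485 300 [ 0.319 -0.339 -0.035]
2 550 200 [ 0.453 -0.013  0.987]
2 510 200 [ 0.454 -0.007  0.972]
2 600 350 [ 0.413 -0.017  1.001]
2 520 350 [ 0.407 -0.007  0.975]
2 488 200 [ 0.494 -0.136  0.584]
2 470 180 [ 0.536 -0.158  0.451]
2 485 300 [ 0.386 -0.117  0.62 ]
[ 0.531 -0.242  0.522]
[ 0.509 -0.217  0.478]
[0.828 0.322 0.197]
[ 0.536 -0.242  0.449]
[ 0.515 -0.221  0.395]
[ 0.577 -0.225  0.387]
```

```bash
python3 -m pendant '[[0.9,-0.7,0,-0.6,0],[1.9,-1.45,0.5,-1.25,0],[1.9,-1.45,1,-1.25,0]]'; python3 - <<'E'
from h import *
snap("side",3);snap("top",3);print(manip.get_obs()['joint_pos'].round(3))
P=pts("top",np.load("pics/top3.npy"));L=pts("top",np.load("pics/top0.npy"))
Ps=pts("side",np.load("pics/side3.npy"));Ls=pts("side",np.load("pics/side0.npy"))
# arm = changed pts
from scipy.spatial import cKDTree
def ch(a,b,n):
    da=np.load(f"pics/{n}{a}.npy");db=np.load(f"pics/{n}{b}.npy");return (da>0)&(db>0)&(da<db-.03)
A=np.vstack([P[ch(3,0,"top")],Ps[ch(3,0,"side")]]);A=A[A[:,2]>.15]
L=np.vstack([L[(np.load("pics/top0.npy")>0)],Ls[np.load("pics/side0.npy")>0]])
L=L[(L[:,2]>.13)&(L[:,2]<.95)&(L[:,0]>.2)&(L[:,0]<.95)&(L[:,1]<.4)&(L[:,1]>-.3)]
d,i=cKDTree(L).query(A);j=np.argsort(d)[:5]
for k in j:print(d[k].round(3),A[k].round(3),L[i[k]].round(3))
E
```

```text
clock: 1.62
position: [0.5995, -0.1185, 0.1905]
ee_rot: [0.969, 0.249, 0.001, -0.001]
ft_force: [0.1, -0.3, -0.5]
grip_width: 1.001
[ 0.481  0.363 -0.446  1.539  0.16   1.281 -1.06 ]
0.067 [ 0.327 -0.071  0.618] [ 0.329 -0.004  0.615]
0.067 [ 0.332 -0.071  0.614] [ 0.329 -0.004  0.615]
0.067 [ 0.329 -0.071  0.621] [ 0.33  -0.005  0.628]
0.067 [ 0.325 -0.071  0.617] [ 0.329 -0.004  0.615]
0.067 [ 0.331 -0.071  0.613] [ 0.329 -0.004  0.615]
```

View pics/side3.png

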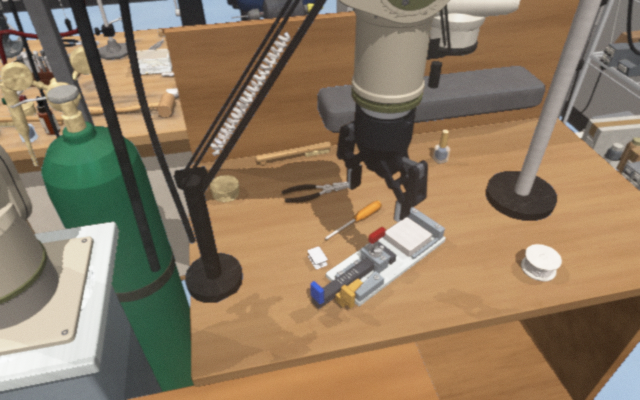

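View pics/top3.png

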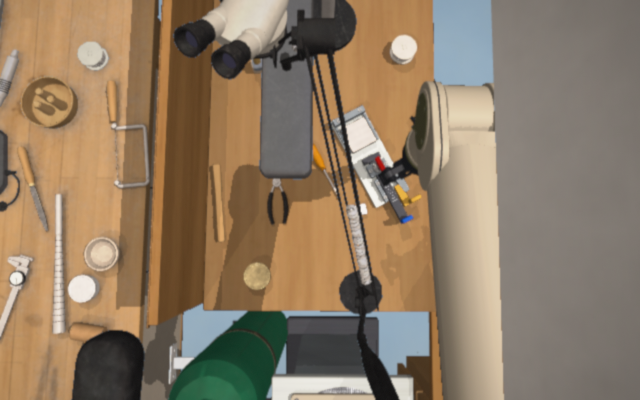

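```bash
python3 -m pendant '[[0.5,-0.3,0.3,0,0],[0.98,-0.66,0.7,0,0],[0.98,-0.66,1,0,0],[0.98,-0.66,1,0,0]]'; python3 - <<'E'
from h import *
snap("side",4);snap("top",4);print(manip.get_obs()['joint_pos'].round(3))
P=pts("top",np.load("pics/top4.npy"));L=pts("top",np.load("pics/top0.npy"))
Ps=pts("side",np.load("pics/side4.npy"));Ls=pts("side",np.load("pics/side0.npy"))
from scipy.spatial import cKDTree
def ch(a,b,n):
    da=np.load(f"pics/{n}{a}.npy");db=np.load(f"pics/{n}{b}.npy");return (da>0)&(db>0)&(da<db-.03)
A=np.vstack([P[ch(4,0,"top")],Ps[ch(4,0,"side")]]);A=A[A[:,2]>.15]
L=np.vstack([L[(np.load("pics/top0.npy")>0)],Ls[np.load("pics/side0.npy")>0]])
L=L[(L[:,2]>.13)&(L[:,2]<.95)&(L[:,0]>.2)&(L[:,0]<.95)&(L[:,1]<.4)&(L[:,1]>-.3)]
d,i=cKDTree(L).query(A);j=np.argsort(d)[:5]
for k in j:print(d[k].round(3),A[k].round(3),L[i[k]].round(3))
crop("top",4,300,90,450,230,4.2);crop("side",4,290,110,470,310,3)
E
```

```text
clock: 2.22
position: [0.6193, -0.0832, 0.1508]
ee_rot: [0.97, 0.244, -0.001, 0.0]
ft_force: [0.3, -1.0, 0.0]
grip_width: 1.0
[ 0.411  0.424 -0.454  1.541  0.194  1.221 -1.153]
0.049 [ 0.538 -0.041  0.483] [0.533 0.008 0.481]
0.049 [ 0.54  -0.041  0.483] [0.533 0.008 0.481]
0.049 [ 0.541 -0.041  0.485] [0.533 0.008 0.481]
0.049 [ 0.542 -0.041  0.485] [0.533 0.008 0.481]
0.05 [ 0.543 -0.041  0.486] [0.533 0.008 0.481]
```

View pics/side4_c.png

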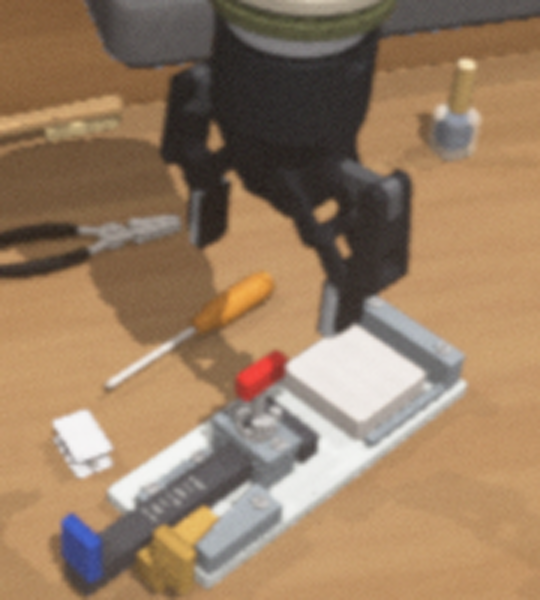

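View pics/top4.png

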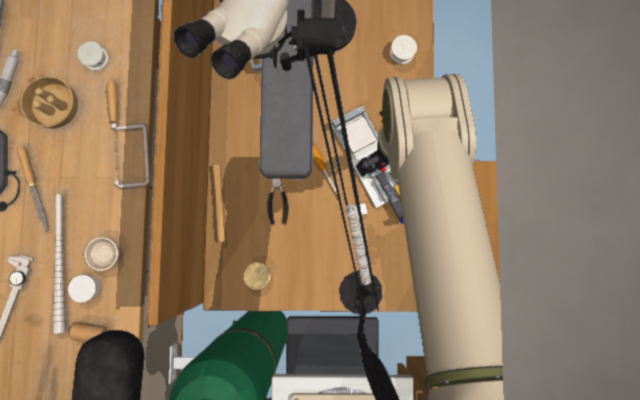

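```bash
python3 -m pendant '[[0,0,0.5,0,0],[0,0,1,0,0],[0,0,1,0,0]]'
```

```text
clock: 2.7
position: [0.6185, -0.0817, 0.1087]
ee_rot: [0.97, 0.245, -0.002, -0.001]
ft_force: [-0.3, -0.4, 0.0]
grip_width: 1.001
```

```bash
python3 -m pendant '[[0.12,-0.09,0.4,0,0],[0.12,-0.09,0.95,0,0],[0.12,-0.09,0.95,0,0]]'; python3 - <<'E'
from h import *
snap("side",5);crop("side",5,290,150,470,320,4)
E
```

```text
clock: 3.08
position: [0.6216, -0.0755, 0.0714]
ee_rot: [0.969, 0.245, -0.001, -0.001]
ft_force: [0.3, -0.8, 0.7]
grip_width: 1.003
```

View pics/side5_c.png

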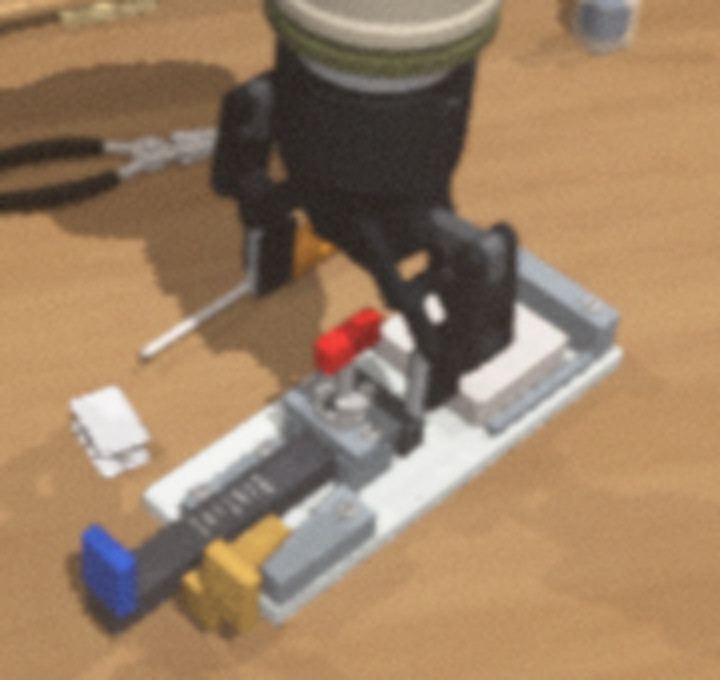

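```bash
python3 -m pendant '[[0,0,0.05,0,1],[0,0,0.05,0,1],[0,0,0.05,0,1],[0,0,0.05,0,1],[0,0,0.05,0,1]]' 50;  python3 -m pendant '[[0,0,0,0,1],[0,0,0,0,1]]' 50; python3 - <<'E'
from h import *
snap("side",6);crop("side",6,290,150,470,320,4)
E
```

```text
clock: 3.75
position: [0.6227, -0.0762, 0.0717]
ee_rot: [0.97, 0.245, 0.0, 0.0]
ft_force: [-0.3, -0.2, 2.9]
grip_width: 0.114
clock: 4.0
position: [0.6228, -0.0762, 0.0717]
ee_rot: [0.97, 0.245, 0.0, 0.0]
ft_force: [-1.4, 0.2, 4.9]
grip_width: 0.12
```

View pics/side6_c.png

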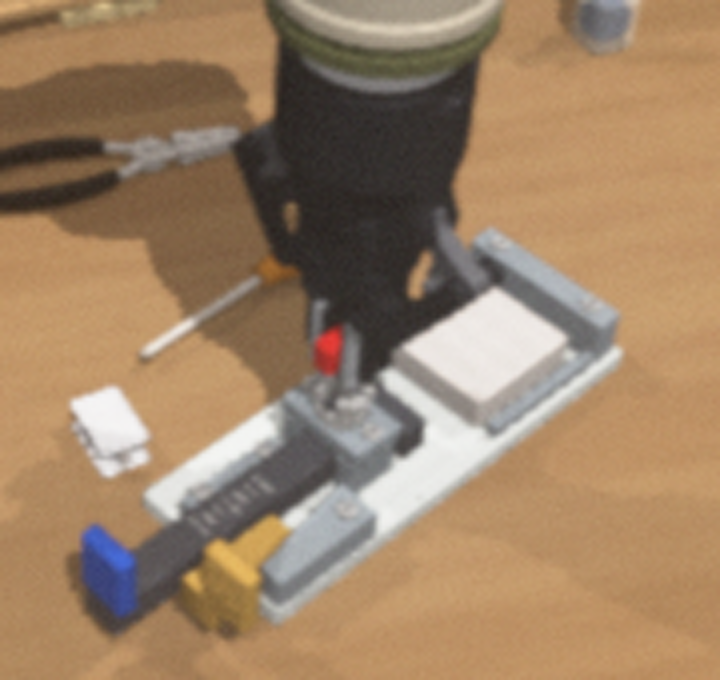

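```bash
python3 -m pendant '[[0,0,-0.1,0,1],[0,0,-0.2,0,1],[0,0,-0.3,0,1],[0,0,-0.3,0,1]]'; python3 - <<'E'
from h import *
snap("side",7);crop("side",7,290,150,470,320,4)
E
```

```text
clock: 4.55
position: [0.6226, -0.0762, 0.0834]
ee_rot: [0.97, 0.245, 0.0, 0.0]
ft_force: [5.2, -0.5, -6.0]
grip_width: 0.118
```

View pics/side7_c.png

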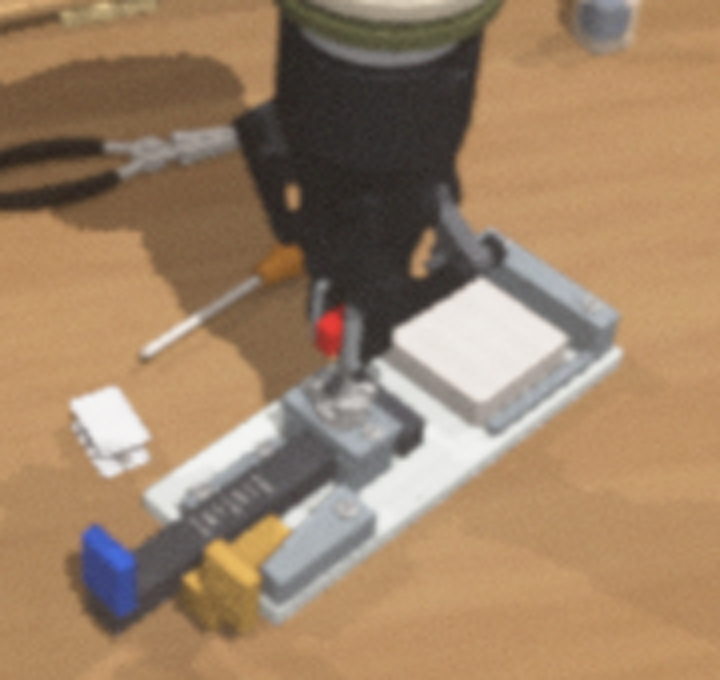

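```bash
python3 -m pendant '[[0,0,0,-1.5,1],[0,0,0,-3,1],[0,0,0,-4.5,1],[0,0,0,-6,1],[0,0,0,-7.5,1]]';python3 -m pendant '[[0,0,0,-1.5,1],[0,0,0,-3,1],[0,0,0,-4.5,1],[0,0,0,-6,1],[0,0,0,-7.5,1]]'; python3 -m pendant '[[0,0,0,0,1]]'; python3 - <<'E'
from h import *
o=manip.get_obs();print(o['joint_pos'].round(2),o['torque'].round(2),np.degrees(R.from_quat(o['ee_rot']).as_euler('xyz')))
snap("side",8);crop("side",8,290,150,470,320,4);snap("top",8)
E
```

```text
clock: 5.22
position: [0.6225, -0.0761, 0.0831]
ee_rot: [0.801, 0.599, -0.0, 0.0]
ft_force: [3.5, -1.4, -6.6]
grip_width: 0.116
clock: 5.85
position: [0.6225, -0.0761, 0.0831]
ee_rot: [0.51, 0.86, -0.0, -0.0]
ft_force: [4.5, 0.1, -7.6]
grip_width: 0.124
clock: 5.98
position: [0.6224, -0.0761, 0.083]
ee_rot: [0.513, 0.858, 0.0, -0.0]
ft_force: [3.9, -0.2, -6.8]
grip_width: 0.121
[ 0.6   0.57 -0.73  1.59  0.4   1.15  0.27] [-0.04 -0.91 -0.02] [-1.79994690e+02 -2.46319282e-02  1.18287662e+02]
```

View pics/side8_c.png

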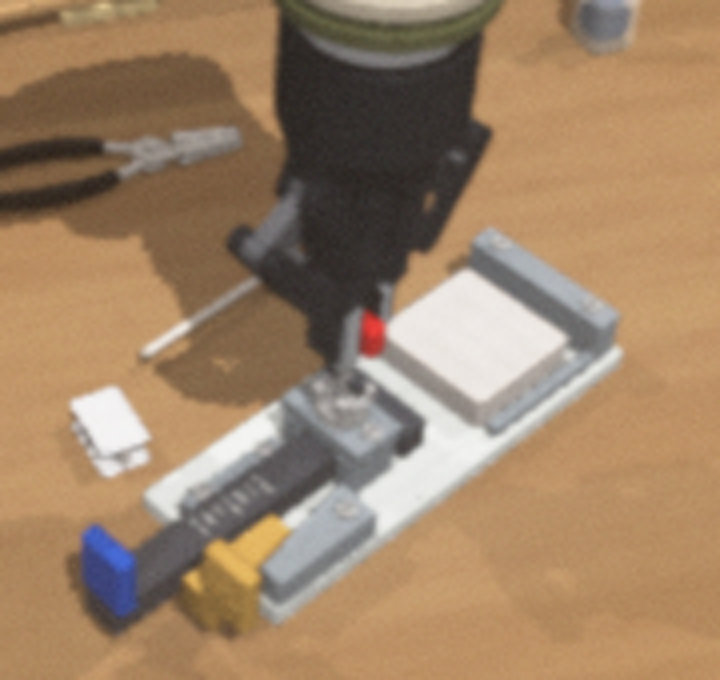

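```bash
python3 -m pendant '[[0,0,0.08,0,1],[0,0,0.16,0,1],[0,0,0.16,0,1]]'; python3 -m pendant '[[0,0,0,0,0.75],[0,0,0,0,0.5],[0,0,0,0,0.4],[0,0,0,0,0.3]]';python3 - <<'E'
from h import *
snap("side",9);crop("side",9,290,150,470,320,4)
E
```

```text
clock: 6.45
position: [0.6225, -0.0761, 0.0772]
ee_rot: [0.513, 0.859, -0.0, 0.0]
ft_force: [0.8, -0.4, -1.5]
grip_width: 0.116
clock: 6.95
position: [0.6226, -0.0761, 0.077]
ee_rot: [0.512, 0.859, 0.0, 0.0]
ft_force: [0.1, -0.2, 0.2]
grip_width: 0.705
```

View pics/side9_c.png

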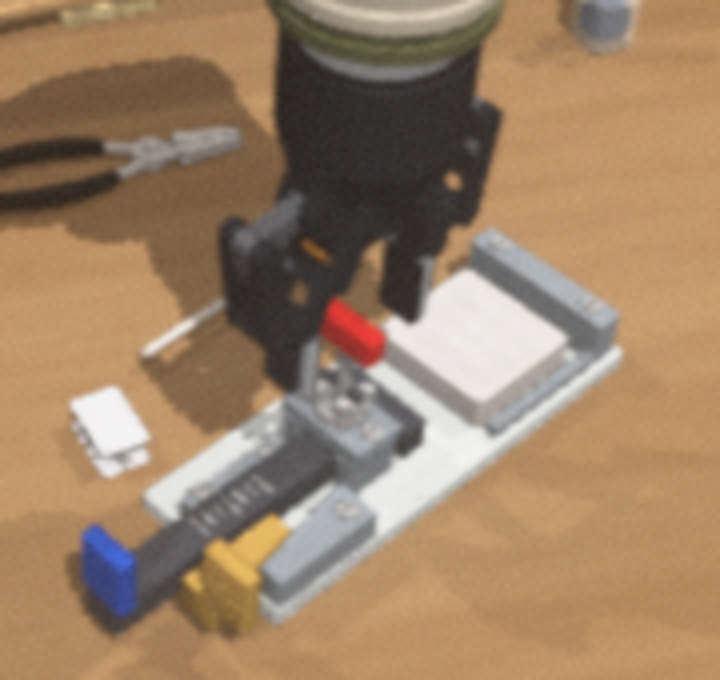

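```bash
python3 -m pendant '[[0,0,-0.8,0,0.3],[0,0,-1.6,0,0.6],[0,0,-2.4,0,1],[0,0,-2.4,0,1]]'; python3 - <<'E'
from h import *
y=np.radians(28.4);ex=np.array([np.cos(y),np.sin(y)]);ey=np.array([-ex[1],ex[0]])
snap("side",10);snap("top",10)
for t in('0','10'):
  for n in("side","top"):
    im=cv2.imread(f"pics/{n}{t}.png");d=np.load(f"pics/{n}{t}.npy");P=pts(n,d);hsv=cv2.cvtColor(im,cv2.COLOR_BGR2HSV)
    reg=(d>0)&(P[...,0]>.48)&(P[...,0]<.66)&(P[...,1]>-.2)&(P[...,1]<-.05)
    for nm,m in(("blue",(hsv[...,0]>105)&(hsv[...,0]<130)&(hsv[...,1]>130)&(P[...,2]>.057)),("brass",(hsv[...,0]>15)&(hsv[...,0]<28)&(hsv[...,1]>130)&(P[...,2]>.057)&(P[...,2]<.07)),("red",((hsv[...,0]<6)|(hsv[...,0]>174))&(hsv[...,1]>150)&(P[...,2]>.08)&(P[...,2]<.12))):
        q=P[m&reg]
        if len(q)<4:print(t,n,nm,len(q));continue
        w=(q[:,:2]-[.621,-.0765]);fx=w@ex-.026;fy=w@ey
        print(t,n,nm,len(q),q.mean(0).round(4),"fx",fx.min().round(4),fx.max().round(4),"fy",fy.min().round(4),fy.max().round(4),'z',q[:,2].min().round(3),q[:,2].max().round(4))
E
```

```text
clock: 7.5
position: [0.6239, -0.0759, 0.1757]
ee_rot: [0.512, 0.859, 0.001, 0.002]
ft_force: [0.4, 0.6, -0.2]
grip_width: 0.066
0 side blue 70 [ 0.5032 -0.1425  0.0612] fx -0.1648 -0.1566 fy -0.0123 0.0107 z 0.058 0.0643
0 side brass 99 [ 0.5489 -0.1606  0.0615] fx -0.1343 -0.1238 fy -0.051 -0.0271 z 0.057 0.0651
0 side red 145 [ 0.6199 -0.0792  0.0918] fx -0.0441 -0.0081 fy -0.0058 0.0045 z 0.082 0.0972
0 top blue 39 [ 0.5041 -0.1379  0.0618] fx -0.1619 -0.154 fy -0.0108 0.0132 z 0.057 0.0651
0 top brass 53 [ 0.5499 -0.1578  0.0625] fx -0.1327 -0.1224 fy -0.0511 -0.0252 z 0.057 0.0679
0 top red 78 [ 0.6216 -0.0749  0.0945] fx -0.0417 -0.0086 fy -0.0048 0.0061 z 0.083 0.1011
10 side blue 73 [ 0.5031 -0.1427  0.061 ] fx -0.165 -0.1566 fy -0.0123 0.0103 z 0.057 0.0649
10 side brass 92 [ 0.5491 -0.1606  0.0618] fx -0.1338 -0.1231 fy -0.0508 -0.026 z 0.057 0.065
10 side red 159 [ 0.6199 -0.0792  0.0975] fx -0.0325 -0.0213 fy -0.0169 0.0156 z 0.088 0.1032
10 top blue 37 [ 0.5035 -0.1362  0.0617] fx -0.1619 -0.1539 fy -0.0076 0.0136 z 0.058 0.0655
10 top brass 0
10 top red 52 [ 0.6193 -0.0722  0.101 ] fx -0.0305 -0.02 fy -0.009 0.0167 z 0.095 0.1051
```

```bash
python3 -m pendant '[[0,-1.1,0,0,1],[0,-2.2,0,0,1],[0,-3.3,0,0,1],[0,-4.4,0,0,1],[0,-4.4,0,0,1]]'; cat > clr.py <<'E'
from h import *
import sys
from scipy.spatial import cKDTree
t=sys.argv[1]
snap("side",t);snap("top",t);o=manip.get_obs();print(o['joint_pos'].round(2))
A=[];L=[]
for n in("top","side"):
    da=np.load(f"pics/{n}{t}.npy");db=np.load(f"pics/{n}0.npy");A.append(pts(n,da)[(da>0)&(db>0)&(da<db-.03)]);L.append(pts(n,db)[db>0])
A=np.vstack(A);A=A[A[:,2]>.15];L=np.vstack(L)
L=L[(L[:,2]>.13)&(L[:,2]<.95)&(L[:,0]>.2)&(L[:,0]<.95)&(L[:,1]<.4)&(L[:,1]>-.3)]
d,i=cKDTree(L).query(A);j=np.argsort(d)[:2]
for k in j:print(d[k].round(3),A[k].round(3),L[i[k]].round(3))
E
python3 clr.py 11
```

```text
clock: 8.22
position: [0.4646, -0.1621, 0.1717]
ee_rot: [0.515, 0.857, -0.001, -0.001]
ft_force: [0.3, -0.8, 0.5]
grip_width: -0.002
[ 0.99  0.16 -0.8   1.84  0.13  1.19  0.64]
0.07 [ 0.278 -0.086  0.59 ] [ 0.274 -0.017  0.577]
0.07 [ 0.279 -0.086  0.589] [ 0.274 -0.017  0.577]
```

View pics/side11.png

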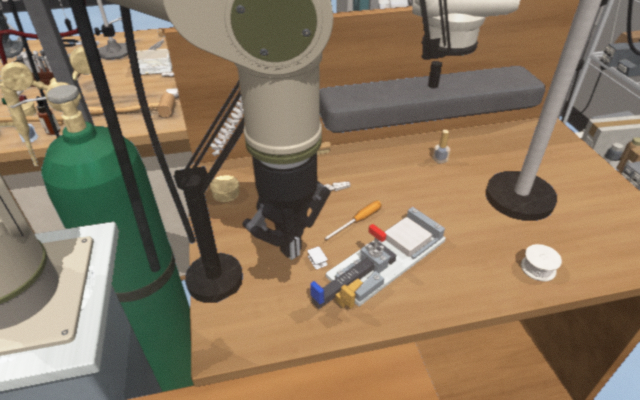

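View pics/top11.png

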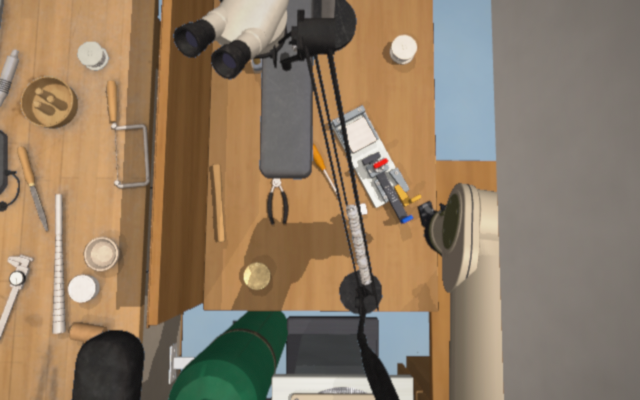

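```bash
python3 -m pendant '[[0,0,0.8,0,1],[0,0,1.6,0,1],[0,0,2.4,0,1],[0,0,3.2,0,1],[0,0,3.2,0,1]]';python3 - <<'E'
from h import *
snap("side",12);crop("side",12,250,150,430,330,3.3)
E
```

```text
clock: 8.95
position: [0.4668, -0.1578, 0.0428]
ee_rot: [0.512, 0.859, 0.0, -0.002]
ft_force: [-0.4, -0.4, 0.6]
grip_width: 0.001
```

View pics/side12_c.png

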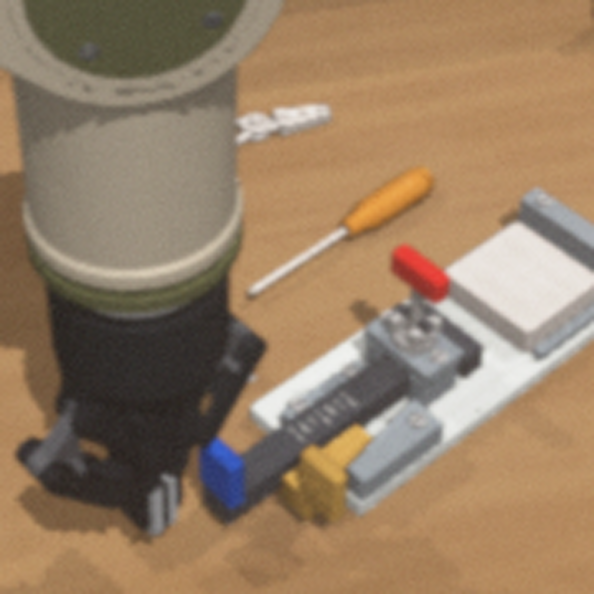

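```bash
python3 -m pendant '[[-0.04,0.2,0,0,1],[-0.04,0.35,0,0,1],[-0.04,0.45,0,0,1],[-0.04,0.45,0,0,1]]';python3 -m pendant '[[0,0.1,0,0,1],[0,0.2,0,0,1],[0,0.3,0,0,1],[0,0.3,0,0,1]]'
```

```text
clock: 9.5
position: [0.4847, -0.1523, 0.0452]
ee_rot: [0.512, 0.859, 0.0, 0.0]
ft_force: [-1.0, -0.9, -0.3]
grip_width: -0.001
clock: 10.0
position: [0.4951, -0.1467, 0.0449]
ee_rot: [0.512, 0.859, 0.0, 0.0]
ft_force: [-0.1, -0.8, 0.9]
grip_width: 0.0
```

```bash
python3 -m pendant '[[0,0.1,0,0,1],[0,0.2,0,0,1],[0,0.3,0,0,1],[0,0.3,0,0,1]]';python3 - <<'E'
from h import *
snap("side",13);crop("side",13,250,150,450,330,3.3)
E
```

```text
clock: 10.5
position: [0.5059, -0.1407, 0.0449]
ee_rot: [0.512, 0.859, 0.0, 0.0]
ft_force: [-0.4, -0.7, -0.2]
grip_width: -0.002
```

View pics/side13_c.png

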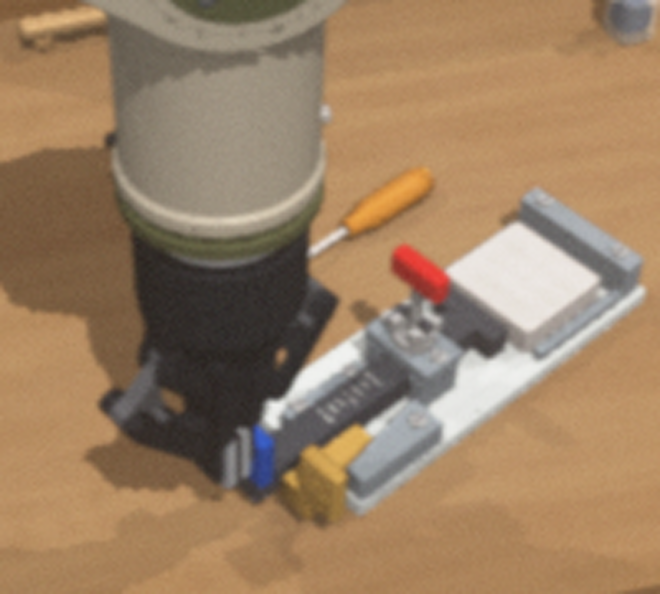

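```bash
python3 -m pendant '[[0,0.1,0,0,1],[0,0.15,0,0,1],[0,0.2,0,0,1]]';python3 -m pendant '[[0,0.05,0,0,1],[0,0.1,0,0,1]]';python3 -m pendant '[[0,0.05,0,0,1],[0,0.1,0,0,1]]'; python3 - <<'E'
from h import *
snap("side",14);crop("side",14,250,150,450,330,3.3)
E
```

```text
clock: 10.92
position: [0.5117, -0.1376, 0.0448]
ee_rot: [0.513, 0.859, -0.001, -0.001]
ft_force: [-7.0, -2.4, 5.6]
grip_width: 0.003
clock: 11.18
position: [0.5152, -0.1357, 0.0448]
ee_rot: [0.513, 0.859, -0.001, -0.001]
ft_force: [-7.2, -1.9, 4.7]
grip_width: -0.001
clock: 11.42
position: [0.5187, -0.1338, 0.0448]
ee_rot: [0.513, 0.859, -0.001, -0.001]
ft_force: [-7.2, -2.1, 5.7]
grip_width: -0.001
```

View pics/side14_c.png

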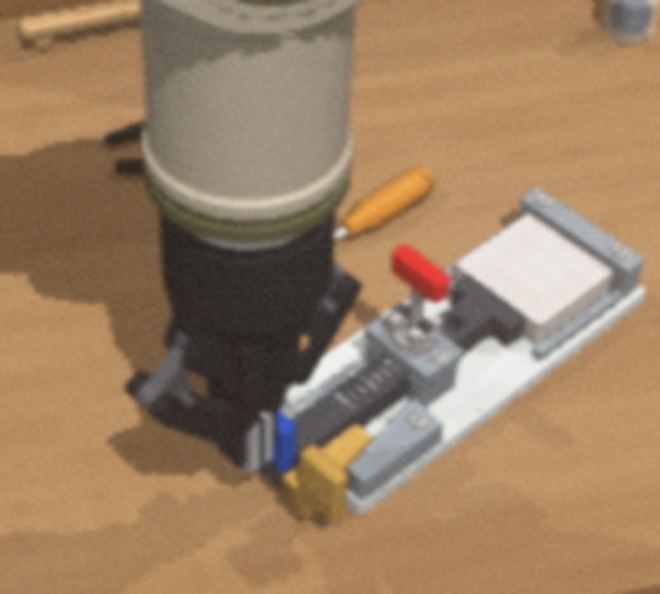

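```bash
python3 -m pendant '[[0,0.05,0,0,1],[0,0.05,0,0,1]]';python3 -m pendant '[[0,0.04,0,0,1],[0,0.04,0,0,1]]';
```

```text
clock: 11.72
position: [0.519, -0.1337, 0.0446]
ee_rot: [0.513, 0.858, -0.002, -0.002]
ft_force: [-13.6, -4.6, 11.5]
grip_width: -0.002
clock: 11.98
position: [0.5192, -0.1338, 0.0444]
ee_rot: [0.513, 0.858, -0.003, -0.003]
ft_force: [-19.3, -6.6, 14.5]
grip_width: 0.003
```

```bash
python3 -m pendant '[[0,0.03,0,0,1],[0,0.03,0,0,1]]'; python3 -m pendant '[[0,-0.3,0,0,1],[0,-0.8,0,0,1],[0,-0.8,-1,0,1],[0,-0.8,-1.4,0,1]]'; cat > meas.py <<'E'
from h import *
import sys
t=sys.argv[1];snap("side",t);snap("top",t)
y=np.radians(28.4);ex=np.array([np.cos(y),np.sin(y)]);ey=np.array([-ex[1],ex[0]])
for n in("side","top"):
    im=cv2.imread(f"pics/{n}{t}.png");d=np.load(f"pics/{n}{t}.npy");P=pts(n,d);hsv=cv2.cvtColor(im,cv2.COLOR_BGR2HSV)
    reg=(d>0)&(P[...,0]>.48)&(P[...,0]<.8)&(P[...,1]>-.2)&(P[...,1]<.05)
    bl=(reg&(abs(P[...,2]-.032)<.004)&(hsv[...,2]>170)&(hsv[...,1]<60)).astype(np.uint8)
    k,l,st,_=cv2.connectedComponentsWithStats(bl);i=1+np.argmax(st[1:,4])
    for nm,m in(("blue",(hsv[...,0]>105)&(hsv[...,0]<130)&(hsv[...,1]>130)&(P[...,2]>.057)),("brass",(hsv[...,0]>15)&(hsv[...,0]<28)&(hsv[...,1]>130)&(P[...,2]>.057)&(P[...,2]<.07)),("red",((hsv[...,0]<6)|(hsv[...,0]>174))&(hsv[...,1]>150)&(P[...,2]>.08)&(P[...,2]<.12)),("block",l==i)):
        q=P[m&reg]
        if len(q)<4:print(t,n,nm,len(q));continue
        w=(q[:,:2]-[.621,-.0765]);fx=w@ex-.026;fy=w@ey
        print(t,n,nm,len(q),"fx",np.percentile(fx,[2,98]).round(4),"fy",np.percentile(fy,[2,98]).round(4),'z',q[:,2].max().round(4))
crop("side",t,290,150,460,320,4)
E
python3 meas.py 15
```

```text
clock: 12.22
position: [0.5192, -0.1338, 0.0443]
ee_rot: [0.513, 0.858, -0.004, -0.003]
ft_force: [-24.7, -7.0, 18.3]
grip_width: -0.001
clock: 12.72
position: [0.4969, -0.1463, 0.1029]
ee_rot: [0.512, 0.859, 0.001, 0.002]
ft_force: [0.6, -0.2, -0.2]
grip_width: -0.003
15 side blue 74 fx [-0.1308 -0.1219] fy [-0.0119  0.0096] z 0.0637
15 side brass 97 fx [-0.1333 -0.1239] fy [-0.0503 -0.0274] z 0.0653
15 side red 157 fx [-0.0317 -0.0212] fy [-0.0161  0.0144] z 0.1026
15 side block 827 fx [0.0433 0.1043] fy [-0.0301  0.0309] z 0.0353
15 top blue 43 fx [-0.1276 -0.1206] fy [-0.0109  0.0128] z 0.1776
15 top brass 0
15 top red 65 fx [-0.03   -0.0202] fy [-0.0124  0.016 ] z 0.1062
15 top block 586 fx [0.0447 0.1049] fy [-0.0298  0.0263] z 0.036
```

View pics/side15_c.png

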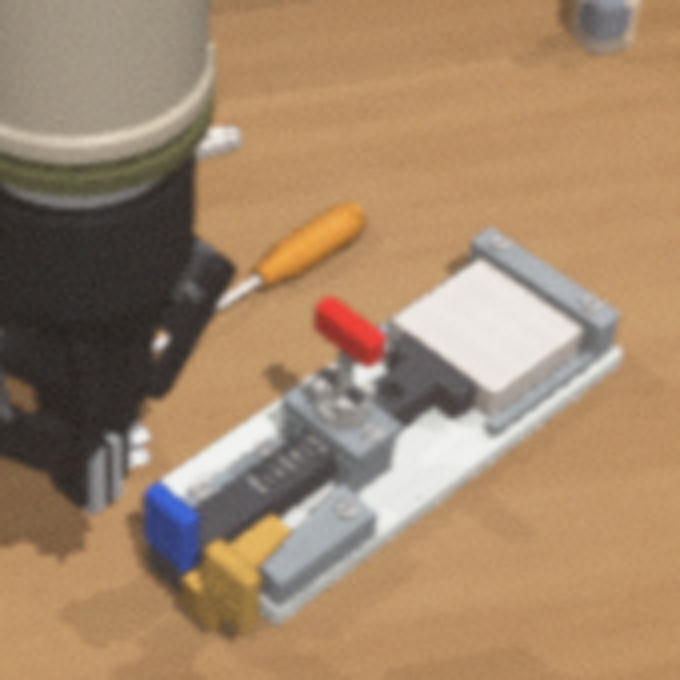

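```bash
python3 -m pendant '[[-0.5,0,0,0,1],[-0.95,0,0,0,1],[-0.95,0.05,0.7,0,1],[-0.95,0.05,1.45,0,1],[-0.95,0.05,1.45,0,1]]'; python3 -m pendant '[[0,0,0,0,1]]'; python3 meas.py 16 | grep side
```

```text
clock: 13.45
position: [0.5138, -0.1792, 0.0402]
ee_rot: [0.513, 0.859, -0.0, -0.003]
ft_force: [-0.6, -0.3, 0.2]
grip_width: -0.001
clock: 13.58
position: [0.5159, -0.1793, 0.0434]
ee_rot: [0.513, 0.859, 0.0, 0.0]
ft_force: [-0.1, 0.4, 0.9]
grip_width: 0.004
16 side blue 0
16 side brass 61 fx [-0.1338 -0.1238] fy [-0.0504 -0.0348] z 0.0654
16 side red 158 fx [-0.0319 -0.0217] fy [-0.0162  0.0136] z 0.1024
16 side block 822 fx [0.0434 0.104 ] fy [-0.0301  0.031 ] z 0.0342
```

View pics/side16_c.png

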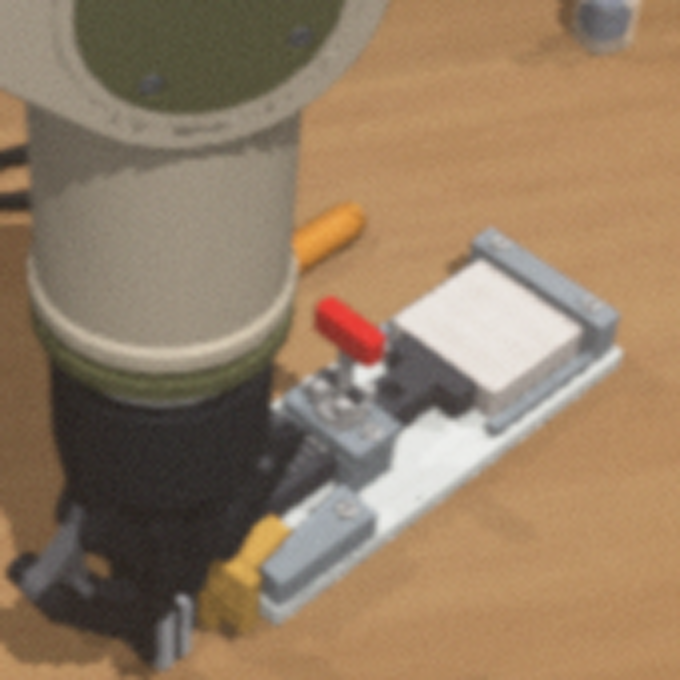

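```bash
python3 -m pendant '[[0,0.2,0,0,1],[0,0.4,0,0,1],[0.02,0.6,0,0,1],[0.05,0.75,0,0,1],[0.07,0.9,0,0,1]]'; python3 -m pendant '[[0.01,0.08,0,0,1],[0.02,0.16,0,0,1],[0.02,0.16,0,0,1]]'
```

```text
clock: 14.3
position: [0.5458, -0.1593, 0.0429]
ee_rot: [0.513, 0.859, -0.0, -0.0]
ft_force: [-2.8, -1.8, 2.0]
grip_width: 0.0
clock: 14.68
position: [0.5512, -0.1553, 0.0429]
ee_rot: [0.512, 0.859, 0.0, 0.0]
ft_force: [0.9, -0.7, -0.1]
grip_width: -0.004
```

```bash
python3 -m pendant '[[0.01,0.06,0,0,1],[0.02,0.12,0,0,1]]'; python3 -m pendant '[[0.01,0.06,0,0,1],[0.02,0.1,0,0,1]]'; python3 -m pendant '[[0,0.05,0,0,1],[0,0.05,0,0,1]]'
```

```text
clock: 14.92
position: [0.5547, -0.1527, 0.0428]
ee_rot: [0.513, 0.859, -0.0, -0.0]
ft_force: [-3.1, -0.4, 1.7]
grip_width: 0.001
clock: 15.18
position: [0.5581, -0.1501, 0.0429]
ee_rot: [0.512, 0.859, -0.0, 0.0]
ft_force: [-2.2, -2.1, 1.7]
grip_width: -0.001
clock: 15.42
position: [0.5593, -0.1494, 0.0428]
ee_rot: [0.513, 0.859, -0.0, -0.0]
ft_force: [-5.1, -1.6, 1.5]
grip_width: 0.001
```

Resistance is beginning to rise; continue gently.

```bash
python3 -m pendant '[[0,0.05,0,0,1],[0,0.05,0,0,1]]'; python3 -m pendant '[[0,0.04,0,0,1],[0,0.04,0,0,1]]'; python3 -m pendant '[[0,0.04,0,0,1],[0,0.04,0,0,1]]'
```

```text
clock: 15.68
position: [0.5602, -0.1488, 0.0427]
ee_rot: [0.513, 0.859, -0.001, -0.001]
ft_force: [-8.2, -2.5, 6.7]
grip_width: -0.003
clock: 15.92
position: [0.5609, -0.1484, 0.0426]
ee_rot: [0.513, 0.858, -0.002, -0.002]
ft_force: [-12.6, -3.8, 9.4]
grip_width: -0.001
clock: 16.18
position: [0.5617, -0.148, 0.0426]
ee_rot: [0.513, 0.858, -0.002, -0.002]
ft_force: [-15.9, -5.1, 11.7]
grip_width: -0.001
```

```bash
python3 -m pendant '[[0,0.02,0,0,1],[0,0.02,0,0,1]]'; python3 -m pendant '[[0,-0.2,0,0,1],[0,-0.6,0,0,1],[0,-0.6,-1,0,1],[-0.5,-0.8,-2,0,1],[-2,-1.5,-3,0,1]]';  python3 -m pendant '[[-1,-0.5,0,0,1],[-1.5,-1,0,0,1],[-1.5,-1,0,0,1]]'; python3 meas.py 17
```

```text
clock: 16.42
position: [0.5619, -0.1479, 0.0426]
ee_rot: [0.513, 0.858, -0.003, -0.002]
ft_force: [-18.2, -5.7, 12.3]
grip_width: -0.002
clock: 17.05
position: [0.5502, -0.2306, 0.1575]
ee_rot: [0.51, 0.86, 0.001, 0.001]
ft_force: [0.7, -0.8, 0.7]
grip_width: 0.0
clock: 17.42
position: [0.5412, -0.3073, 0.1549]
ee_rot: [0.514, 0.858, -0.0, 0.0]
ft_force: [-1.2, -0.1, 0.7]
grip_width: 0.003
17 side blue 76 fx [-0.1311 -0.1228] fy [-0.0122  0.0098] z 0.0643
17 side brass 0
17 side red 0
17 side block 1
17 top blue 37 fx [-0.1277 -0.1206] fy [-0.0097  0.0123] z 0.0664
17 top brass 50 fx [-0.099 -0.09 ] fy [-0.0451 -0.0206] z 0.0666
17 top red 64 fx [-0.0301 -0.0205] fy [-0.0124  0.0156] z 0.1052
17 top block 578 fx [0.0446 0.1046] fy [-0.03    0.0266] z 0.036
```

View pics/side17_c.png

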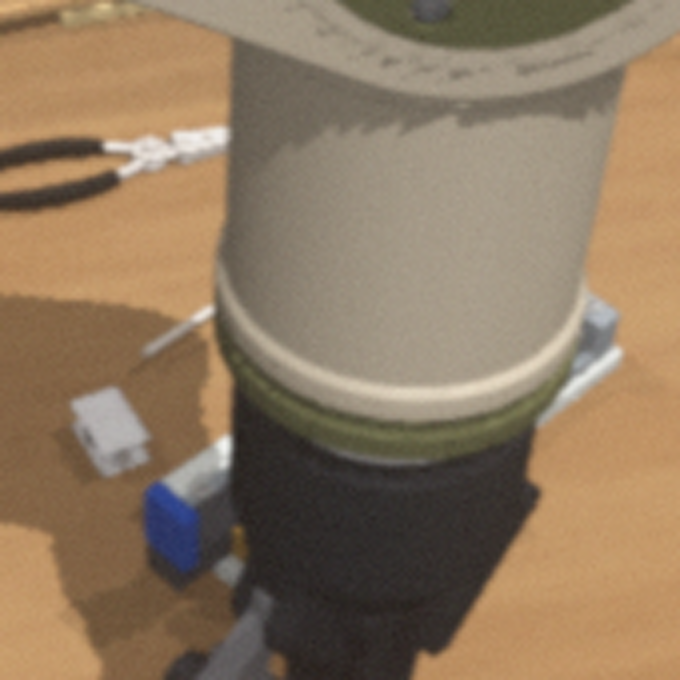

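View pics/side17.png

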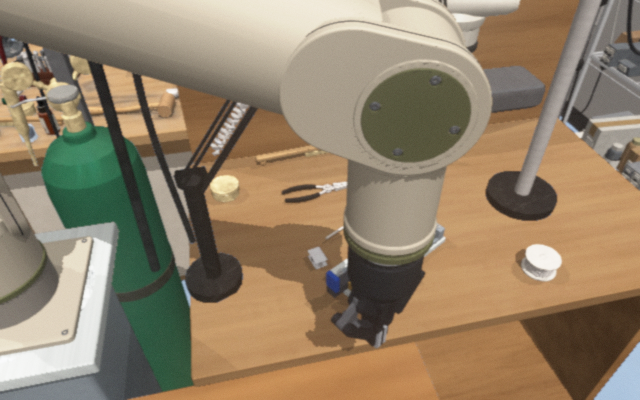

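```bash
python3 - <<'E'
from h import *
crop("top",17,200,80,450,300,3)
from workcell import hand_in
E
```

```text
(no output)
```

View pics/top17_c.png

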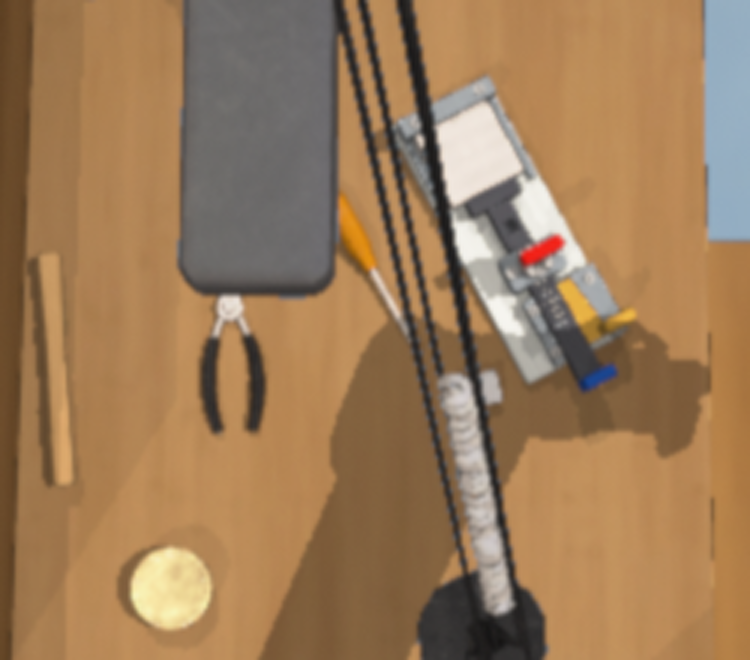

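The top view shows the red handle standing crosswise (picture pixel about 380,163), the block against the fence, the wedge run in beside the bar, and the other objects in place. The gripper is clear of everything, so I'm handing in.

```bash
python3 -c "
from workcell import hand_in
print(hand_in())"
```

```text
the job is handed in; nothing more can be done
None
```

The block is clamped and the job was handed in at about 17.5 s of the 62 s allowed. I did it in the order asked:

1. **Plunger:** I lifted the T-handle about 12 mm, turned it +90° and lowered it into the rest notch. After I let go, it stood crosswise and about 5.7 mm up, against the expected 5.5 mm.
2. **Bar:** I pushed the blue tab until the bar stalled against about 25 N. The tab had moved about 34 mm.
3. **Block:** Its fence side measured at fixture x of about 104.5 mm, against 105 mm for the fence face, so it is snug.
4. **Wedge:** I slid it about 34 mm along its ramp, pushed it home with about 19 N, then backed the gripper off.

After I withdrew the gripper, the top view showed the block, bar and handle unmoved and the wedge still in. The arm covered much of the side view by then, so the wedge's final position rests on the top view alone.

In that view the other objects looked to be where they started. I didn't measure their positions before and after.

While pushing, the force sensor also showed an upward force of up to 18 N on the tool. I don't know the cause; the position held steady and the reading vanished once I backed off.

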